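# Check a tall reagent bottle into its bay

### The arm

A 7-joint arm with a two-finger parallel gripper is mounted at the origin on the work surface. World frame = base frame: x ahead of the robot, y to its left, z up, the work surface at z = 0. Lengths are in mm, angles in rad, forces in N, time in s.
With the tool pointing down it reaches from about 400 to 850 mm from the base axis. Payload 10.4 kg.
Tool frame: the origin (TCP) lies on the centre line of the jaws, within the pads' length; the fingertips stand 19 mm ahead of it and the grasp point (between the pads) is the TCP; x points along the fingers, y is the direction in which the jaws open and shut, and the axes are right-handed (so a half turn about x gives the same grasp; the last joint's range is limited). The gripper opens to 87 mm and grips with 3 to 60 N. Pads are 19 mm wide; open, the fingers measure 117 mm over their backs; the gripper's body (75 mm by 190 mm) begins 51 mm behind the grasp point.
Start: joints at [1.262, 0.332, -0.065, 1.46, 0.022, 1.35, -0.088], TCP at [176.224, -599.663, 241.576] pointing down, gripper open.
Joint ranges: [-2.6, 2.6], [-0.5, 2.12], [-1.47, 1.34], [0.16, 2.42], [-1.27, 4.41], [0.06, 2.06], [-2.6, 2.6]. Speed limits (rad/s): [2.22, 2.22, 2.79, 2.79, 3.14, 3.14, 3.14].

### API

Orientations are given as a rotation vector (axis times angle).
In Python, from cell import r, set_gripper, cams gives the robot as it stands. Calls block until the motion is done:
- r.move_to(position, orientation): joint-space move of the TCP to a pose.
- r.servo_line(position, ori=None, feed=150): straight line of the TCP; ori=None keeps the orientation; feed is the mean speed in mm/s.
- r.move_joints(angles): joint-space move.
- set_gripper(opening, grasp_force=None): finger opening in mm; grasp_force is the grip in N (None keeps the last); returns when the fingers have stopped.
- r.pause(seconds).
- r.inverse_kinematics(position, orientation): joint angles nearest the present ones, or None.
- cams.snapshot(name): name is "side" or "top"; returns the picture (420x560x3 uint8, red, green, blue); there is no depth.
- cams.camera_model(name): a dict with "mtx" (3x3 intrinsics, pixels), "k1" (the pictures are not rectified: a ray, as slopes to the right and down, at radius r is drawn at 1 + k1 r^2 times it, then the intrinsics apply), "pose" (4x4, takes a point from camera to world coordinates). Camera axes: x right, y down, z forward; pixel columns grow to the right and rows downward; lengths in mm; the calibration is good to about 2 mm. A picture is of the moment at which its call begins. camera_model takes no time and is no camera call.
A pose or a line that the arm cannot do raises r.MotionError and nothing moves.
- r.sign_off(): hands the job in, once; it reports no verdict.
Readings, each from a call of its own:
- r.current_time_s(): time.
- r.current_joints(): joint angles.
- r.current_qd(): joint speeds.
- r.current_tau(): joint torques, N m.
- r.current_tcp_pos(): TCP position.
- r.current_tcp_rot(): TCP orientation.
- r.current_ft_force(): force on the tool from outside, world axes, zero at the start.
- r.current_torque(): the same for the moment, N m.
- r.current_gripper_width(): finger opening in mm.
Only numpy, scipy, OpenCV 4.12 (cv2) and the standard library are available. Lean on these libraries where they do the work, as an engineer would, in place of code of your own. Each camera call takes 0.05 s, during which the arm holds its last target.

### The job

Slide the tall amber bottle across the bench into the steel check-in bay, pushing it low down so that it stays upright: never lift it, tip it or push on its upper half. With the bottle, press the green spring pad at the back of the bay gently but fully in and keep it in for about a second, without ramming it; then let go, and swing the red keeper bar shut across the mouth behind the bottle. Leave the other things on the bench alone.

Things in the scene. Friction and masses are not known exactly. Their poses are not given: they have to be found in the camera images.
- bottle: Tall amber bottle, blue cap, loose on the bench: 56 mm diameter up to 128 mm, then shoulder and 33 mm cap; 188 mm tall. 0.3 to 0.65 kg, mass centre 75 mm up; 1 to 5 N slide it. Topples if pushed above about 50 mm, so push within 40 mm of the bench, with the hand leaning back so that its wide part stays off the upper bottle. Origin: centre of underside; z up.
- bay: Check-in bay fixed to the bench: two parallel steel rails 30 mm high, 10 mm thick, 76 mm apart inside, no floor (the bottle slides on the bench), closed at the far end by a wall with a white housing. Origin: on the bench, midway between the rails. x axis: level, from the mouth into the bay; rails run from x = -60 to +80 mm. y: left, looking in. Over 18 N between bottle and bay is ramming.
- bay_mouth (a point): Middle of the bay's open end, on the bench, at x = -60 mm in the bay frame; axes as the bay's.
- pad_zone (a point): Point on the bay, 26 mm above the bench, at x = +32 mm in the bay frame: the middle of the 25 mm range in which the free face of the green pad lies. The pad's black carriage is clamped anywhere in that range (face at x = +20 to +45 mm); the setting is not reported and must be felt or seen. Pad: 56 mm wide, 15 to 37 mm above the bench.
- pad (a joint): How far the green spring pad is pressed in, m: 0 = out, 0.008 = fully in, on its hard stop. It resists with 2.5 N at first and 8 N when fully in. Released, it springs out and may slide the bottle back up to 8 mm, which does not matter.
- keeper (a joint): Angle of the red keeper bar, rad: 0 = shut across the mouth, on a stop; 1.57 = pointing straight out of the mouth (bay's -x); starts open at 1.5 to 1.9. It turns level about a 12 mm post, 36 mm high, at x = -68, y = -45 mm in the bay frame; shutting swings the tip towards the bay's +x, +y. Stiff (0.04 N m): stays where left. Shut it only when bottle and fingers are clear of the mouth.
- keeper_tip (a point): Near the free end of the red keeper bar (94 mm long, 8 mm thick, 10 to 26 mm above the bench): on its centre line, 88 mm from the pivot, 18 mm above the bench. Shut, it lies at x = -68, y = +43 mm in the bay frame.
- slide_box: Blue microscope-slide box, 85 x 100 x 30 mm, a bystander. Origin: centre of its underside.
- dropper: Small green dropper bottle with black rubber bulb, 30 mm diameter, 75 mm tall, a bystander. Origin: centre of its underside.
- dish: Clear covered culture dish with red medium, 90 mm diameter, 18 mm tall, a bystander. Origin: centre of its underside.
Things that resemble listed ones, but are neither listed nor needed, are in the scene too. There is more than one size of the bottle; the one meant has the size given above.

How it is judged:
By the outcome, as a careful person would: the job done as asked, in the order asked, and still so for the second after the job is handed in, with the robot touching nothing.
It also fails if it takes over 72 s, if anything falls off the work surface, if the arm or the gripper's body presses on something with over 40 N, if the wrist force passes 120 N, or if a joint passes its speed limit or range.

## Working session

There is one attempt and no reset: what is moved stays moved. The work goes in short steps, each a Python script; the robot and the scene stay as the last script left them, time stands still between calls to the robot, and variables do not carry over. Pictures are saved under pics/ and viewed, and the job is handed in when it is done.

```bash
ls; mkdir -p pics; python3 - <<'E'
from cell import r,set_gripper,cams
import cv2
for n in("side","top"):
    im=cams.snapshot(n); cv2.imwrite(f"pics/{n}0.png",im[:,:,::-1]); m=cams.camera_model(n); print(n,m)
print(r.current_time_s(),r.current_tcp_rot())
E
```

```text
pics
side {'mtx': array([[427.07708533,   0.        , 284.08972716],
       [  0.        , 427.07708533, 212.45716947],
       [  0.        ,   0.        ,   1.        ]]), 'k1': -0.13572242570321605, 'pose': array([[ 9.60065014e-01, -1.38427690e-01,  2.43131536e-01,
         3.89032701e+02],
       [-2.79678831e-01, -4.97871941e-01,  8.20916123e-01,
        -6.35119579e+02],
       [ 7.41084764e-03, -8.56131593e-01, -5.16704727e-01,
         4.52369000e+02],
       [ 0.00000000e+00,  0.00000000e+00,  0.00000000e+00,
         1.00000000e+00]])}
top {'mtx': array([[438.16201435,   0.        , 285.45852974],
       [  0.        , 438.16201435, 207.95024007],
       [  0.        ,   0.        ,   1.        ]]), 'k1': 0.045297676223706736, 'pose': array([[-1.65510225e-02, -9.97050205e-01,  7.49463315e-02,
         4.86028016e+02],
       [-9.99861205e-01,  1.63615324e-02, -3.14166240e-03,
         3.62727141e+00],
       [ 1.90615831e-03, -7.49879271e-02, -9.97182620e-01,
         1.03319251e+03],
       [ 0.00000000e+00,  0.00000000e+00,  0.00000000e+00,
         1.00000000e+00]])}
0.1 [ 2.06831738  0.29904062 -2.06888689]
```

View pics/side0.png

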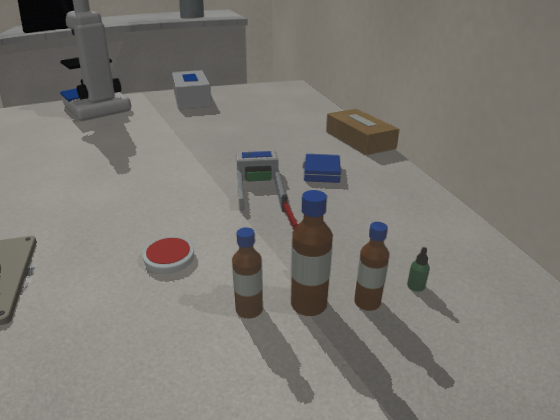

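View pics/top0.png

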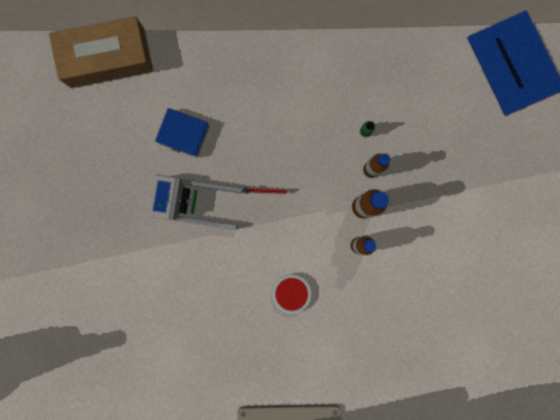

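Candidates for the tall bottle in the side view are amber bottles at (248,275), (311,255) and (371,268). I expect it to be the big middle one, so I'll check sizes next and take close crops.

```bash
cat > h.py <<'E'
from cell import r,set_gripper,cams
import cv2,numpy as np
def ray(n,px):
    m=cams.camera_model(n);K=m["mtx"];k=m["k1"];P=m["pose"]
    u=np.array([(px[0]-K[0,2])/K[0,0],(px[1]-K[1,2])/K[1,1]]);s=u.copy()
    for _ in range(30): s=u/(1+k*(s@s))
    return P[:3,3],P[:3,:3]@np.array([s[0],s[1],1])
def on(n,px,z):
    o,d=ray(n,px);return o+d*(z-o[2])/d[2]
def tri(p1,p2):
    o1,d1=ray("side",p1);o2,d2=ray("top",p2)
    t=np.linalg.lstsq(np.c_[d1,-d2],o2-o1,rcond=None)[0];a=o1+d1*t[0];b=o2+d2*t[1]
    return (a+b)/2,np.linalg.norm(a-b)
def proj(n,p):
    m=cams.camera_model(n);K=m["mtx"];c=np.linalg.inv(m["pose"])@np.r_[p,1];s=c[:2]/c[2];s=s*(1+m["k1"]*(s@s))
    return np.array([K[0,0]*s[0]+K[0,2],K[1,1]*s[1]+K[1,2]])
def crop(im,x0,y0,w,h,f,fn):
    cv2.imwrite(fn,cv2.resize(im[y0:y0+h,x0:x0+w],None,fx=f,fy=f,interpolation=cv2.INTER_CUBIC))
E
python3 - <<'E'
from h import *
t=cv2.imread("pics/top0.png");s=cv2.imread("pics/side0.png")
crop(t,145,165,160,80,5,"pics/c_bay_top.png");crop(t,340,110,110,160,3.7,"pics/c_bot_top.png");crop(s,215,140,160,120,5,"pics/c_bay_side.png");crop(s,225,180,220,140,3.6,"pics/c_bot_side.png")
for n,im in(("side",s),("top",t)):
    hsv=cv2.cvtColor(im,cv2.COLOR_BGR2HSV)
    for c,lo,hi in(("blue",(105,120,40),(130,255,255)),("green",(45,60,20),(85,255,255)),("red",(0,170,80),(5,255,255)),("amber",(5,110,20),(20,255,255))):
        N,l,st,ce=cv2.connectedComponentsWithStats(cv2.inRange(hsv,lo,hi))
        for i in range(1,N):
            if st[i,4]>25: print(n,c,st[i],ce[i].round(1))
E
```

```text
side blue [183  74  15   7  89] [189.7  77.2]
side blue [ 60  89  19  12 149] [70.  94.1]
side blue [242 152  29   5 124] [256.9 154.2]
side blue [305 154  35  21 655] [322.  164.2]
side blue [305 175  34   7 188] [321.1 178.3]
side blue [302 190  24  27 484] [312.4 202.2]
side blue [371 222  16  10 118] [378.3 226.2]
side blue [237 228  17  10 129] [244.9 232.2]
side green [247 171  24  10 218] [258.5 175.6]
side green [411 262  17  11 111] [418.6 267.3]
side amber [370 117  15   8  32] [376.5 120.9]
side amber [293 221  36  35 645] [309.3 235.7]
side amber [361 243  23  18 257] [371.5 252.5]
side amber [233 251   8  11  45] [235.9 256.3]
side amber [302 286  17  14  75] [309.7 291. ]
side amber [360 289  14  21 104] [365.9 299.1]
top blue [ 468   11   92  104 5491] [515.6  62.5]
top blue [ 156  109   52   46 1534] [181.5 131.7]
top blue [378 154  12  12 108] [383.4 159.4]
top blue [153 181  17  31 346] [161.5 195.7]
top blue [370 192  19  16 235] [379.1 199.6]
top blue [364 240  12  12 115] [369.4 245.5]
top green [361 122  14  14 111] [366.3 129.6]
top green [190 190   6  24  88] [192.6 201.7]
top red [252 190  34   3  68] [269.4 190.7]
top red [276 279  31  31 752] [291.3 293.9]
top amber [  50   17  102   70 4366] [101.2  52.6]
top amber [370 155  18  18 146] [376.3 165. ]
top amber [364 167   9  10  26] [366.6 172.4]
top amber [360 190  25  25 269] [368.7 204.3]
top amber [353 202   8  15  36] [355.1 210. ]
top amber [357 237  14  17 113] [361.5 244.7]
```

View pics/c_bay_top.png

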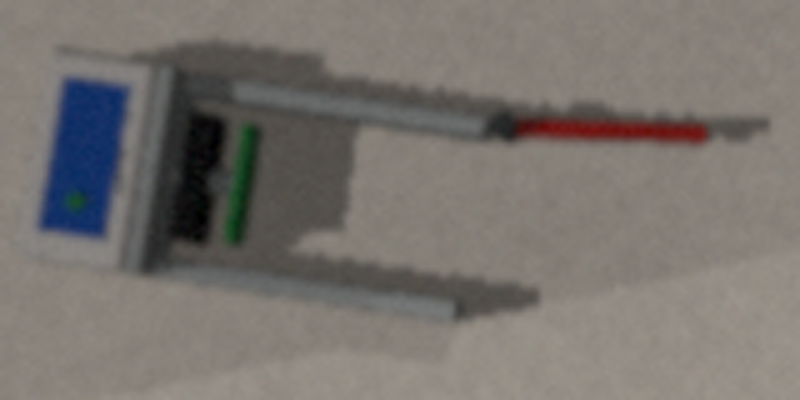

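View pics/c_bot_top.png

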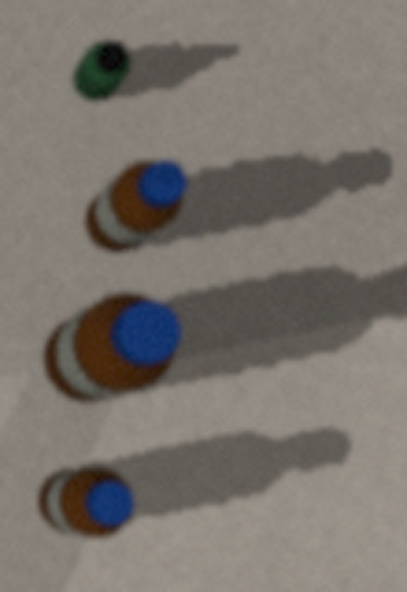

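View pics/c_bay_side.png

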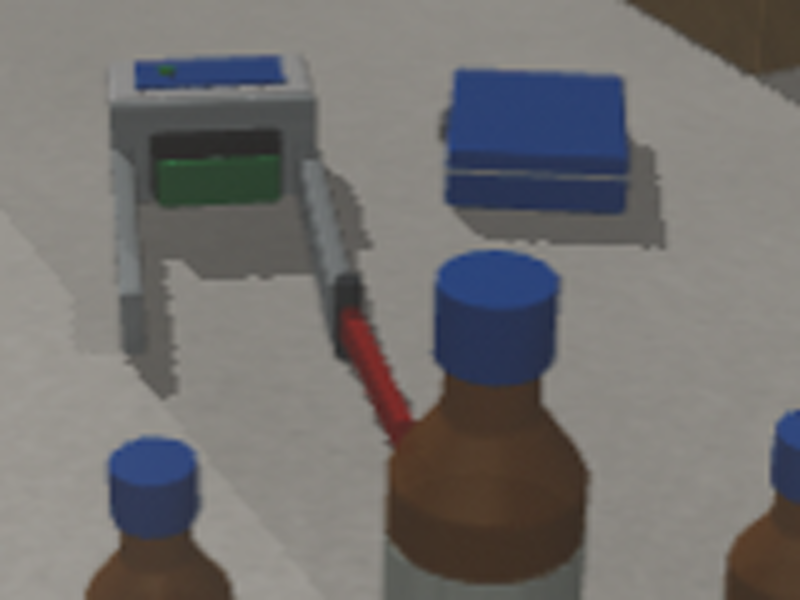

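View pics/c_bot_side.png

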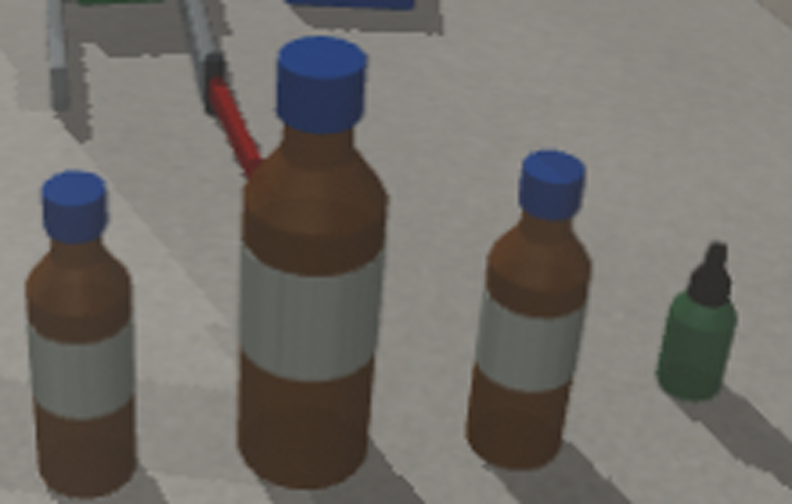

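```bash
python3 - <<'E'
from h import *
f=lambda x0,y0,k,u,v:(x0+(u+.5)/k-.5,y0+(v+.5)/k-.5)
T=lambda u,v,z:on("top",f(145,165,5,u,v),z).round(1)
S=lambda u,v,z:on("side",f(215,140,5,u,v),z).round(1)
print("top rails up outer",T(235,82,30),T(490,115,30),"inner",T(235,102,30),T(485,137,30))
print("low inner",T(165,268,30),T(457,300,30),"outer",T(225,290,30),T(455,319,30))
print("pad front z37",T(258,127,37),T(242,243,37))
print("post",T(503,127,36),"keeper",T(520,128,26),T(706,134,26))
print("side: lowrail end",S(122,295,30),S(143,295,30),"up rail/post top",S(348,280,36))
print("side up rail far end",S(305,165,30),S(318,165,30),"low far",S(113,155,30),S(130,155,30))
print("pad top edge side",S(158,158,37),S(279,155,37), "pad bottom",S(162,206,15),S(280,200,15))
# bottles
print("cap tri",tri((f(225,180,3.6,322,52)),(379.1,199.6)))
cs=f(225,180,3.6,322,57); ct=f(340,110,3.7,147,331)
print("cap z188 side",on("side",cs,188),"top",on("top",ct,188))
for u,v in((305,487),(238,440),(369,440)): print("base",on("side",f(225,180,3.6,u,v),0))
for nm,s_,t_ in(("L",(75,188),(109,502)),("R",(553,170),(161,184)),("D",(715,246),(111,57))): print(nm,tri(f(225,180,3.6,*s_),f(340,110,3.7,*t_)))
print("dish",on("top",(291.3,293.9),18),"box",on("top",(181.5,131.7),30))
E
```

```text
top rails up outer [627.1 215.3  30. ] [610.   98.4  30. ] inner [617.9 215.4  30. ] [599.9 100.7  30. ]
low inner [542.  247.2  30. ] [525.1 114.2  30. ] outer [531.5 220.   30. ] [516.4 115.2  30. ]
pad front z37 [605.3 203.4  37. ] [552.4 210.8  37. ]
post [603.7  91.9  36. ] keeper [604.3  84.9  26. ] [600.1  -1.   26. ]
side: lowrail end [515.1 112.4  30. ] [523.3 110.2  30. ] up rail/post top [603.6  89.6  36. ]
side up rail far end [618.1 208.9  30. ] [623.8 207.4  30. ] low far [536.2 242.7  30. ] [543.7 240.6  30. ]
pad top edge side [552.7 219.6  37. ] [605.8 208.   37. ] pad bottom [552.8 215.2  15. ] [605.7 206.7  15. ]
cap tri (array([ 563.33918999, -180.63806574,  187.58871048]), np.float64(1.1014604447506928))
cap z188 side [ 562.38521636 -184.87178233  188.        ] top [ 563.74464312 -180.91887358  188.        ]
base [ 5.55954809e+02 -2.07535600e+02  5.68434189e-14]
base [ 537.70593125 -173.16496624    0.        ]
base [ 591.30155773 -188.60129211    0.        ]
L (array([ 474.20283938, -168.09030294,  136.879034  ]), np.float64(0.3280191394118468))
R (array([ 651.40981195, -203.00153811,  135.45925421]), np.float64(1.1186997120693492))
D (array([ 742.11013964, -190.69523792,   72.59038285]), np.float64(4.47405010555366))
dish [365.11447375  -9.66106233  18.        ] box [742.46701783 238.29862183  30.        ]
```

The pixel rays give the bottle's centre at about (563.5, -181.5), with its top at 188 mm, so the middle bottle is the one meant. The small ones are about 137 mm tall, at (474,-168) and (651,-203). The bay origin is about (570.7, 166), with its x axis along (0.1435, 0.99). The pad face is at x of about 42 to 45. The neighbours are close, so I'll check which way the wide body of the hand lies before planning.

```bash
cat >> h.py <<'E'
from scipy.spatial.transform import Rotation as R_
AX=np.array([.1435,.9897,0]);AY=np.array([-.9897,.1435,0]);O=np.array([570.7,165.9,0])
def ori(yawdir,th,flip=1,roll=0):
    d=np.array([*yawdir[:2],0]);d/=np.linalg.norm(d)
    x=np.sin(th)*d+np.array([0,0,-np.cos(th)])
    y=flip*np.cross([0,0,1],d)
    Rm=R_.from_matrix(np.c_[x,y,np.cross(x,y)])
    return (Rm*R_.from_rotvec([roll,0,0])).as_rotvec()
E
python3 - <<'E'
from h import *
for th in(0,.7):
  for fl in(1,-1):
    print(th,fl,[ (q.round(2) if (q:=r.inverse_kinematics(p,ori((0,1),th,fl))) is not None else None) for p in ([563,-250,30],[563,-350,250],[570,140,30])])
r.move_to([563,-330,300],ori((0,1),0.0,-1))
for n in("side","top"): cv2.imwrite(f"pics/{n}1.png",cams.snapshot(n)[:,:,::-1])
print(r.current_time_s(),r.current_joints())
E
```

```text
Traceback (most recent call last):
  File "h.py", line 22, in ori
    d=np.array([*yawdir[:2],0]);d/=np.linalg.norm(d)
                                ^^^^^^^^^^^^^^^^^^^^
numpy._core._exceptions._UFuncOutputCastingError: Cannot cast ufunc 'divide' output from dtype('float64') to dtype('int64') with casting rule 'same_kind'
```

```bash
sed -i 's/yawdir\[:2\],0\])/yawdir[:2],0.])/' h.py
python3 - <<'E'
from h import *
for th in(0,.7):
  for fl in(1,-1):
    print(th,fl,[ (q.round(2) if (q:=r.inverse_kinematics(p,ori((0,1),th,fl))) is not None else None) for p in ([563,-250,30],[563,-350,250],[570,140,30])])
r.move_to([563,-350,250],ori((0,1),0.0,-1))
for n in("side","top"): cv2.imwrite(f"pics/{n}1.png",cams.snapshot(n)[:,:,::-1])
print(r.current_time_s(),r.current_joints())
E
```

```text
0 1 [array([-0.46,  0.87,  1.15,  1.73, -0.87,  1.15, -2.18]), array([-0.24,  0.65,  1.16,  1.38, -0.59,  1.48, -2.25]), array([ 0.58,  0.88, -1.25,  1.72,  0.89,  1.23,  2.24])]
0 -1 [array([ 0.79,  0.58, -0.57,  1.67,  0.36,  1.  ,  0.09]), array([ 0.82,  0.45, -0.47,  1.32,  0.2 ,  1.42,  0.36]), array([ 0.45,  0.7 , -1.01,  1.73,  0.66,  1.09, -0.78])]
0.7 1 [array([ 0.67,  0.82, -0.06,  1.36, -0.52,  1.43, -2.33]), array([ 0.71,  0.77,  0.04,  0.96, -0.55,  1.89, -2.44]), array([-0.54,  0.69,  0.74,  1.86, -1.24,  1.29, -2.3 ])]
0.7 -1 [array([ 0.96,  0.88, -0.51,  1.34, -0.2 ,  1.38,  0.61]), array([ 0.95,  0.81, -0.45,  0.94, -0.27,  1.84,  0.54]), array([ 0.64,  0.69, -0.73,  1.8 , -0.35,  0.85,  0.27])]
1.8833 [ 0.81862418  0.45272021 -0.46700589  1.31601761  0.20133927  1.41914705
  0.35913961]
```

View pics/top1.png

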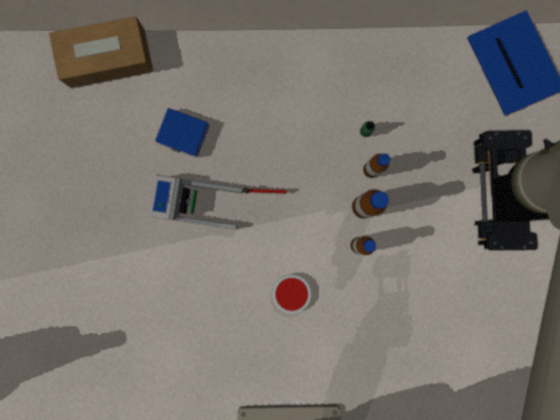

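View pics/side1.png

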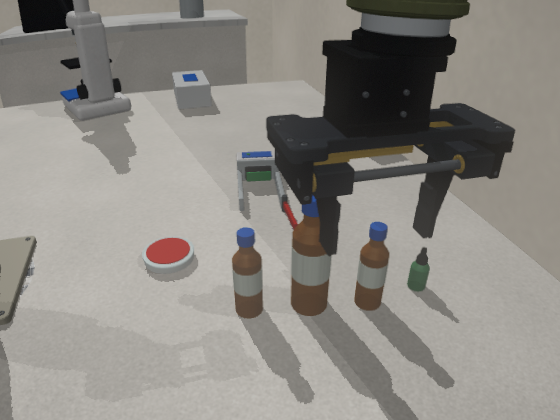

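The hand's wide part (190 mm along the jaw direction) can't follow the bottle through the 137 mm gap between the two small bottles.

1. **Draw the bottle clear:** hold it low and lightly from the bay side, with the hand almost flat, and slide it along the bench clear of its neighbours.
2. **Push it into the bay:** go behind it with the hand leaning back and push it low, in a two-finger cradle.

First I'll check that the arm can do these poses.

```bash
cat >> h.py <<'E'
TH=np.radians(65)
WP=[((563.5,-181.5),-7),((561,-145),5),((558,-112),35),((553,-70),55),((549,-35),75),((547.3,4.6),90)]
def grip_pose(B,a,fl,back=0,tipz=12.,th=TH):
    a=np.radians(a);d=np.array([-np.sin(a),np.cos(a),0])
    t=np.array([-d[0]*np.sin(th),-d[1]*np.sin(th),-np.cos(th)])
    tip=np.array([B[0],B[1],tipz])-d*(10-back)
    return tip-19*t, ori(-d,th,fl)
def push_pose(c,lean,fl,tipz=15.,fwd=AX,lat=0):
    # c: bay-x of finger leading edge
    t=fwd*np.sin(lean)+np.array([0,0,-np.cos(lean)])
    lead=9.5*np.cos(lean)
    tip=O+AX*(c-lead)+AY*lat; tip[2]=tipz
    return tip-19*t, ori(fwd,lean,fl)
E
python3 - <<'E'
from h import *
for fl in(1,-1):
    for B,a in WP: 
        for back in(0,60):
            q=r.inverse_kinematics(*grip_pose(B,a,fl,back)); print(fl,a,back,None if q is None else q.round(2))
    for c in(-200,-100,0):
        q=r.inverse_kinematics(*push_pose(c,np.radians(35),fl)); print("push",fl,c,None if q is None else q.round(2))
E
```

```text
1 -7 0 [ 0.04  0.87 -0.4   1.68  1.22  1.63 -1.08]
1 -7 60 [-0.02  0.92 -0.46  1.62  1.19  1.72 -1.11]
1 5 0 [ 0.06  0.84 -0.52  1.83  1.37  1.62 -1.12]
1 5 60 [-0.    0.88 -0.58  1.78  1.32  1.7  -1.15]
1 35 0 [ 0.08  0.69 -0.56  2.2   1.74  1.41 -1.16]
1 35 60 [ 0.07  0.74 -0.71  2.22  1.67  1.55 -1.21]
1 55 0 [ 0.41  0.76 -0.86  2.39  2.16  1.48 -1.08]
1 55 60 None
1 75 0 None
1 75 60 None
1 90 0 None
1 90 60 None
push 1 -200 [-0.38  0.75  0.95  1.89 -1.19  1.4  -2.17]
push 1 -100 [-0.58  0.71  0.95  1.94 -1.25  1.31 -2.29]
push 1 0 [-0.62  0.59  0.74  1.94 -1.21  1.11 -2.47]
-1 -7 0 [ 0.23  0.96 -0.66  1.67  1.38  1.79  2.03]
-1 -7 60 [ 0.15  1.   -0.7   1.61  1.34  1.86  2.  ]
-1 5 0 [ 0.17  0.89 -0.66  1.82  1.45  1.71  2.02]
-1 5 60 [ 0.21  1.02 -0.86  1.77  1.5   1.9   1.98]
-1 35 0 [-0.6   0.61  0.14  2.24  1.53  1.04  1.9 ]
-1 35 60 [-0.55  0.59 -0.06  2.25  1.45  1.19  1.89]
-1 55 0 None
-1 55 60 None
-1 75 0 None
-1 75 60 None
-1 90 0 None
-1 90 60 None
push -1 -200 [ 0.9   0.61 -0.66  1.82 -0.3   0.95  0.36]
push -1 -100 [ 0.78  0.6  -0.72  1.87 -0.32  0.83  0.22]
push -1 0 [ 0.63  0.61 -0.77  1.88 -0.29  0.71  0.05]
```

```bash
cat >> h.py <<'E'
TH=np.radians(56)
WP=[((563.5,-181.5),-7),((561,-145),0),((558,-112),15),((553,-70),28),((546,-5),35)]
def grip_pose(B,a,fl,back=0,tipz=22.,th=TH,p=2.):
    a=np.radians(a);d=np.array([-np.sin(a),np.cos(a),0])
    t=np.array([-d[0]*np.sin(th),-d[1]*np.sin(th),-np.cos(th)])
    tip=np.array([B[0],B[1],tipz])-d*p
    return tip-(19+back)*t, ori(-d,th,fl)
E
python3 - <<'E'
from h import *
for fl in(1,-1):
    for B,a in WP: 
        for back in(0,100):
            q=r.inverse_kinematics(*grip_pose(B,a,fl,back)); print(fl,a,back,None if q is None else q.round(2))
E
```

```text
1 -7 0 [ 0.07  0.76 -0.41  1.72  1.13  1.51 -1.  ]
1 -7 100 [ 0.03  0.74 -0.54  1.63  1.08  1.69 -0.99]
1 0 0 [ 0.08  0.74 -0.51  1.79  1.2   1.52 -1.03]
1 0 100 [ 0.05  0.73 -0.65  1.72  1.14  1.7  -1.02]
1 15 0 [ 0.12  0.68 -0.62  1.97  1.36  1.45 -1.03]
1 15 100 [ 0.13  0.67 -0.84  1.93  1.28  1.65 -1.03]
1 28 0 [ 0.11  0.63 -0.69  2.1   1.47  1.39 -1.03]
1 28 100 [ 0.18  0.64 -1.    2.09  1.38  1.62 -1.02]
1 35 0 [ 0.04  0.64 -0.75  2.12  1.49  1.42 -1.05]
1 35 100 [ 0.11  0.66 -1.06  2.11  1.39  1.66 -1.04]
-1 -7 0 [ 0.29  0.85 -0.7   1.7   1.29  1.67  2.1 ]
-1 -7 100 [ 0.1   0.77 -0.63  1.63  1.13  1.73  2.13]
-1 0 0 [ 0.26  0.83 -0.74  1.78  1.33  1.65  2.08]
-1 0 100 [ 0.15  0.78 -0.79  1.71  1.21  1.77  2.1 ]
-1 15 0 [ 0.31  0.8  -0.86  1.96  1.48  1.6   2.11]
-1 15 100 [ 0.4   0.99 -1.25  1.92  1.55  1.99  2.09]
-1 28 0 [ 0.08  0.62 -0.66  2.1   1.46  1.37  2.11]
-1 28 100 [ 0.36  0.86 -1.25  2.08  1.54  1.85  2.11]
-1 35 0 [-0.04  0.61 -0.66  2.13  1.45  1.37  2.09]
-1 35 100 [ 0.24  0.84 -1.25  2.11  1.52  1.84  2.09]
```

```bash
python3 - <<'E'
from h import *
r.servo_line([563,-350,330],feed=250)
r.move_to([500,-60,330],ori((0,-1),.6,1))
set_gripper(74)
B,a=WP[0]
r.move_to(*grip_pose(B,a,1,100))
print(r.current_joints().round(2),r.current_time_s())
for n in("side","top"): cv2.imwrite(f"pics/{n}2.png",cams.snapshot(n)[:,:,::-1])
s=cv2.imread("pics/side2.png");t=cv2.imread("pics/top2.png");cv2.imwrite("pics/st2.png",np.hstack([s[:,150:470],t[:,150:470]]))
print(r.current_ft_force().round(1))
E
```

```text
[ 0.16  0.8  -0.71  1.62  1.17  1.78 -1.02] 5.0667
[ 0.2 -0.3 -0.6]
```

View pics/st2.png

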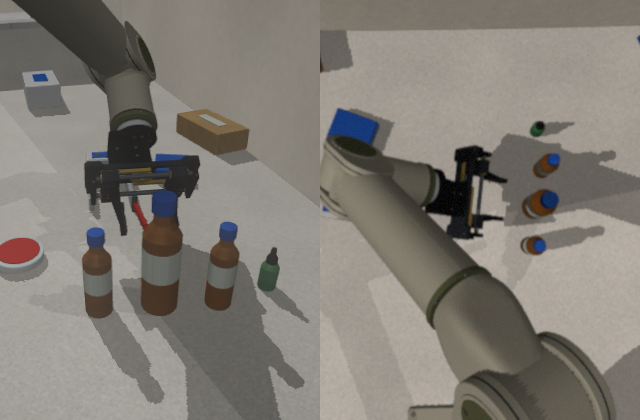

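The hand is in front of the big bottle with all three bottles untouched. Next it goes in along the tool axis.

```bash
python3 - <<'E'
from h import *
B,a=WP[0]
p,o=grip_pose(B,a,1,0)
r.servo_line(p,o,feed=80)
print(r.current_time_s(),r.current_ft_force().round(1),r.current_tcp_pos().round(1),p.round(1))
for n in("side","top"): cv2.imwrite(f"pics/{n}3.png",cams.snapshot(n)[:,:,::-1])
s=cv2.imread("pics/side3.png");t=cv2.imread("pics/top3.png");cv2.imwrite("pics/st3.png",np.hstack([cv2.resize(s[150:330,220:440],None,fx=2,fy=2),cv2.resize(t[100:280,300:460],None,fx=2,fy=2)]))
E
```

```text
6.5667 [-0.7 -0.5  0.2] [ 565.5 -167.2   32.8] [ 565.2 -167.9   32.6]
```

View pics/st3.png

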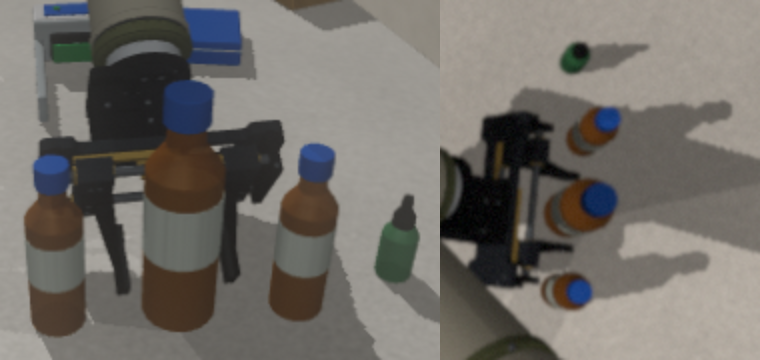

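```bash
python3 - <<'E'
from h import *
w=set_gripper(50,8); print(w,r.current_gripper_width(),r.current_time_s(),r.current_ft_force().round(1))
for n in("side","top"): cv2.imwrite(f"pics/{n}4.png",cams.snapshot(n)[:,:,::-1])
s=cv2.imread("pics/side4.png");t=cv2.imread("pics/top4.png");cv2.imwrite("pics/st4.png",np.hstack([cv2.resize(s[150:330,220:440],None,fx=2,fy=2),cv2.resize(t[100:280,300:460],None,fx=2,fy=2)]))
E
```

```text
False 55.17378839195349 7.1583 [ 0.4 -0.3 -0.3]
```

View pics/st4.png

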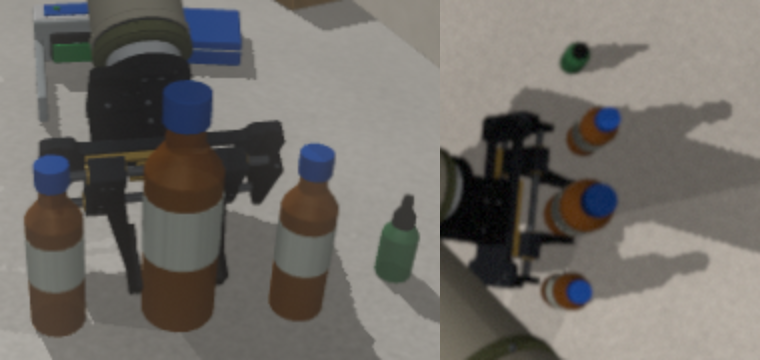

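The grip reads 55.2 mm, so the tips are probably about 5 mm short of the widest line. I'll open, go in 5 mm further and grip again.

```bash
python3 - <<'E'
from h import *
set_gripper(64)
B,a=WP[0]
p,o=grip_pose(B,a,1,0,p=7.)
r.servo_line(p,o,feed=30)
print(r.current_ft_force().round(1),r.current_tcp_pos().round(1),p.round(1))
set_gripper(50,12); print(r.current_gripper_width(),r.current_time_s(),r.current_ft_force().round(1))
p,o=grip_pose((B[0],B[1]+12),a,1,0,p=7.)
r.servo_line(p,o,feed=30)
print(r.current_gripper_width(),r.current_ft_force().round(1))
for n in("side","top"): cv2.imwrite(f"pics/{n}5.png",cams.snapshot(n)[:,:,::-1])
s=cv2.imread("pics/side5.png");t=cv2.imread("pics/top5.png");cv2.imwrite("pics/st5.png",np.hstack([cv2.resize(s[150:330,220:440],None,fx=2,fy=2),cv2.resize(t[100:280,300:460],None,fx=2,fy=2)]))
E
```

```text
[-0.3 -0.9 -0.5] [ 564.4 -173.3   32.7] [ 564.6 -172.8   32.6]
55.475688976653366 8.425 [-0.2 -0.5  0.2]
55.52017729900424 [0.2 2.1 0.1]
```

View pics/st5.png

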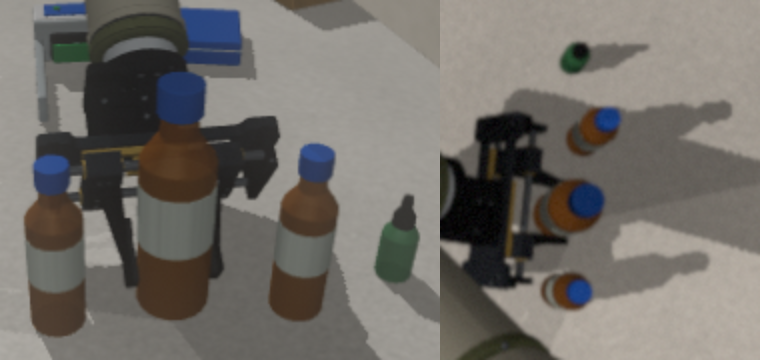

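The bottle slides upright with the grip, and the neighbours haven't moved. I'll carry on with the drag.

```bash
python3 - <<'E'
from h import *
z0=None
for (B,a) in WP[1:]:
    p,o=grip_pose(B,a,1,0,p=7.)
    r.servo_line(p,o,feed=45)
    print(r.current_gripper_width().__round__(1),r.current_ft_force().round(1),r.current_tcp_pos().round(1),p.round(1),r.current_time_s())
for n in("side","top"): cv2.imwrite(f"pics/{n}6.png",cams.snapshot(n)[:,:,::-1])
s=cv2.imread("pics/side6.png");t=cv2.imread("pics/top6.png");cv2.imwrite("pics/st6.png",np.hstack([cv2.resize(s[90:330,180:400],None,fx=1.8,fy=1.8),cv2.resize(t[90:330,180:400],None,fx=1.8,fy=1.8)]))
E
```

```text
55.1 [-0.8  1.8 -0.7] [ 561.1 -135.8   32.6] [ 561.  -136.2   32.6] 9.775
55.4 [-1.1  0.4  0.1] [ 555.8 -103.6   32.6] [ 555.7 -103.5   32.6] 10.6583
55.2 [-0.9  0.9 -0.7] [549.  -62.2  32.6] [548.9 -62.3  32.6] 11.7417
55.9 [ 0.6  0.4 -2.3] [541.    2.2  32.6] [541.    2.2  32.6] 13.3333
```

View pics/st6.png

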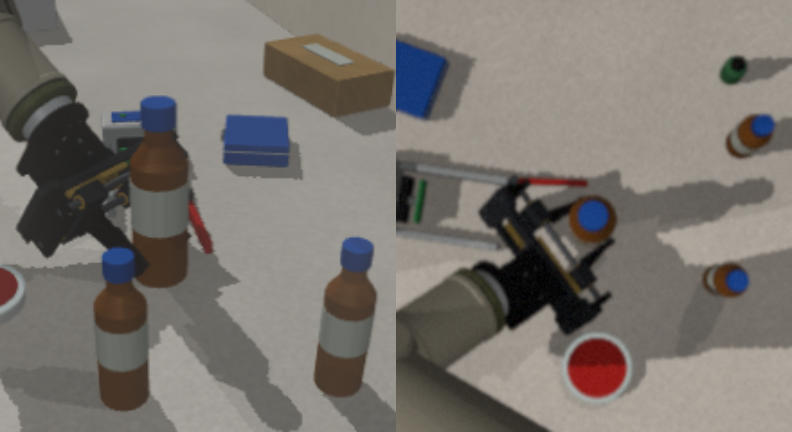

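```bash
cat >> h.py <<'E'
def caploc(fn,tag):
    im=cv2.imread(fn);hsv=cv2.cvtColor(im,cv2.COLOR_BGR2HSV)
    N,l,st,ce=cv2.connectedComponentsWithStats(cv2.inRange(hsv,(105,120,40),(130,255,255)))
    return [(st[i,4],ce[i].round(1),on(tag,ce[i],186).round(1)) for i in range(1,N) if st[i,4]>60]
E
python3 - <<'E'
from h import *
set_gripper(64)
B,a=WP[-1]
p,o=grip_pose(B,a,1,130,p=7.)
r.servo_line(p,o,feed=150)
q=r.current_tcp_pos(); r.servo_line([q[0]-40,q[1],300],o,feed=250)
print(r.current_time_s())
for n in("side","top"): cv2.imwrite(f"pics/{n}7.png",cams.snapshot(n)[:,:,::-1])
print(caploc("pics/top7.png","top"))
s=cv2.imread("pics/side7.png");t=cv2.imread("pics/top7.png");cv2.imwrite("pics/st7.png",np.hstack([cv2.resize(s[90:330,180:400],None,fx=1.8,fy=1.8),cv2.resize(t[90:330,180:400],None,fx=1.8,fy=1.8)]))
E
```

```text
15.8917
[(np.int32(5514), array([515.6,  62.5]), array([ 827.7, -454. ,  186. ])), (np.int32(1526), array([181.5, 131.7]), array([702.5, 201.7, 186. ])), (np.int32(109), array([383.4, 159.4]), array([ 641.4, -191.6,  186. ])), (np.int32(346), array([161.5, 195.7]), array([577.3, 240.5, 186. ])), (np.int32(219), array([289.2, 209.4]), array([546.8,  -6.3, 186. ])), (np.int32(114), array([369.3, 245.5]), array([ 474.7, -159.2,  186. ]))]
```

View pics/st7.png

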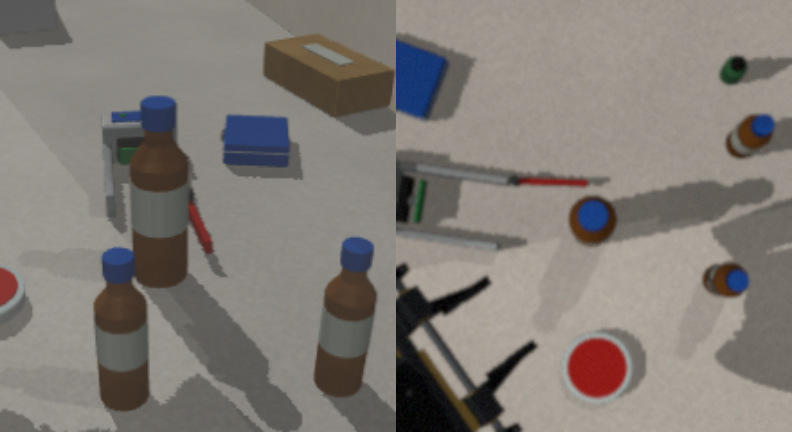

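The bottle stands upright at (547,-6), which is bay x = -174, y = -1. The other caps haven't moved. Next I'll go behind it with a narrow two-finger cradle.

```bash
cat >> h.py <<'E'
LE=np.radians(33)
E
python3 - <<'E'
from h import *
q=r.current_tcp_pos()
set_gripper(26,20)
p,o=push_pose(-213,LE,-1,lat=-1)
hi=p.copy();hi[2]=320
r.move_to([480,-20,360],ori((0.1,1),0.,-1))
r.move_to(hi,o)
print(r.current_joints().round(2),r.current_time_s())
mid=p.copy();mid[2]=110
r.servo_line(mid,o,feed=200)
for n in("side","top"): cv2.imwrite(f"pics/{n}8.png",cams.snapshot(n)[:,:,::-1])
print(caploc("pics/top8.png","top"),r.current_ft_force().round(1),r.current_gripper_width())
s=cv2.imread("pics/side8.png");t=cv2.imread("pics/top8.png");cv2.imwrite("pics/st8.png",np.hstack([cv2.resize(s[90:330,180:400],None,fx=1.8,fy=1.8),cv2.resize(t[90:330,180:400],None,fx=1.8,fy=1.8)]))
E
```

```text
[ 0.93  0.26 -0.68  1.55 -0.41  1.47  0.18] 18.2667
[(np.int32(5502), array([515.6,  62.5]), array([ 827.8, -454. ,  186. ])), (np.int32(1524), array([181.5, 131.7]), array([702.6, 201.8, 186. ])), (np.int32(110), array([383.4, 159.5]), array([ 641.3, -191.5,  186. ])), (np.int32(349), array([161.5, 195.7]), array([577.4, 240.4, 186. ])), (np.int32(219), array([289.2, 209.4]), array([546.8,  -6.3, 186. ])), (np.int32(65), array([369.7, 247.4]), array([ 470.9, -159.7,  186. ]))] [-0.2 -0.1  0.8] 25.63873962324832
```

View pics/st8.png

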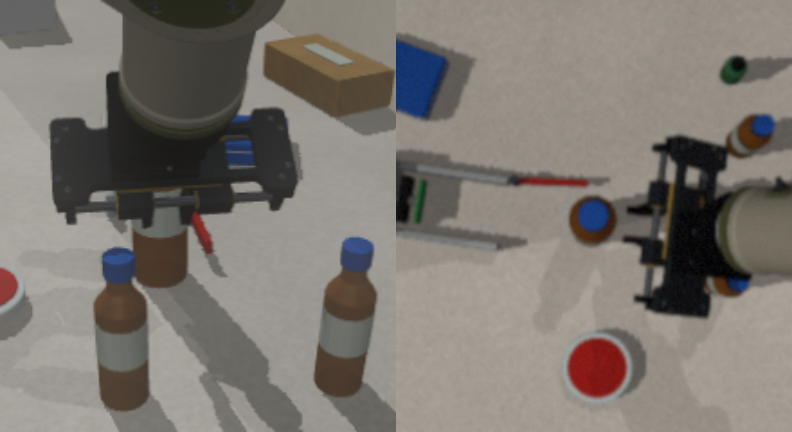

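```bash
python3 - <<'E'
from h import *
for z in(231,280,300,320,350,380,400,420,440): print(z,proj("side",[563,-350,z]).round(0), (proj("side",[603,-350,z])-proj("side",[523,-350,z])).round(0))
E
```

```text
231 [377. 238.] [ 78. -14.]
280 [384. 191.] [ 82. -11.]
300 [387. 170.] [ 84. -10.]
320 [390. 148.] [86. -9.]
350 [394. 113.] [90. -7.]
380 [399.  74.] [93. -4.]
400 [402.  47.] [95. -1.]
420 [406.  19.] [97.  1.]
440 [409. -10.] [98.  4.]
```

```bash
python3 - <<'E'
from h import *
# model at pushing pose: axis centre heights, lower edge, vs L
c=-213
p,o=push_pose(c,LE,-1,lat=-1)
Rm=R_.from_rotvec(o).as_matrix(); print(Rm.round(2),p.round(1))
tip=p+19*Rm[:,0]
up=np.cross(Rm[:,0],Rm[:,1]) 
for s,w,hd in((70,95,37.5),(115,95,37.5),(115,42,37.5),(150,42,42),(200,45,45),(250,60,60)):
  for a in(-1,1):
    for b in(-1,1):
      q=tip-s*Rm[:,0]+a*w*Rm[:,1]+b*hd*up
      if q[0]<540: print(s,q.round(0))
E
```

```text
[[ 0.08  0.99 -0.12]
 [ 0.54 -0.14 -0.83]
 [-0.84 -0.   -0.54]] [538.5 -63.2  30.9]
70 [445. -46.  94.]
70 [ 436. -108.   53.]
115 [441. -70. 132.]
115 [ 432. -132.   91.]
115 [494. -78. 132.]
115 [ 485. -140.   91.]
150 [492. -93. 164.]
150 [ 482. -163.  118.]
200 [ 485. -117.  207.]
200 [ 474. -192.  158.]
250 [ 468. -129.  257.]
250 [ 454. -229.  192.]
```

With this yaw the rear of the hand would come too near the left small bottle. I'll yaw the hand to point along +y for the descent, then turn it to the bay axis while pushing.

```bash
cat >> h.py <<'E'
def cradle(B,fwd,gap=0,lean=LE,tipz=15.,fl=-1,reach=24.8):
    f=np.array([*fwd[:2],0.]);f/=np.linalg.norm(f)
    t=f*np.sin(lean)+np.array([0,0,-np.cos(lean)])
    tip=np.array([B[0],B[1],0.])-f*(reach+gap+9.5*np.cos(lean)); tip[2]=tipz
    return tip-19*t, ori(f,lean,fl)
def bay(x,y=0): return O+AX*x+AY*y
E
python3 - <<'E'
from h import *
B=(546.8,-6.3); f0=(-.03,1)
p,o=cradle(B,f0,12)
Rm=R_.from_rotvec(o).as_matrix();tip=p+19*Rm[:,0];up=np.cross(Rm[:,0],Rm[:,1])
for s,w in((115,95),(150,45)): print(s,(tip-s*Rm[:,0]-w*Rm[:,1]+37.5*up).round(0),(tip-s*Rm[:,0]+w*Rm[:,1]+37.5*up).round(0))
m=p.copy();m[2]=120
r.servo_line(m,o,feed=60)
r.servo_line(p,o,feed=80)
print(r.current_time_s(),r.current_ft_force().round(1))
for n in("side","top"): cv2.imwrite(f"pics/{n}9.png",cams.snapshot(n)[:,:,::-1])
print(caploc("pics/top9.png","top"))
s=cv2.imread("pics/side9.png");t=cv2.imread("pics/top9.png");cv2.imwrite("pics/st9.png",np.hstack([cv2.resize(s[90:330,180:400],None,fx=1.8,fy=1.8),cv2.resize(t[90:330,180:400],None,fx=1.8,fy=1.8)]))
E
```

```text
115 [ 456. -148.   91.] [ 646. -142.   91.]
150 [ 507. -165.  120.] [ 597. -163.  120.]
21.2167 [-0.1  0.1 -0. ]
[(np.int32(5509), array([515.6,  62.5]), array([ 827.8, -454. ,  186. ])), (np.int32(1527), array([181.5, 131.7]), array([702.6, 201.8, 186. ])), (np.int32(110), array([383.4, 159.4]), array([ 641.5, -191.6,  186. ])), (np.int32(348), array([161.5, 195.7]), array([577.4, 240.4, 186. ])), (np.int32(219), array([289.2, 209.4]), array([546.8,  -6.2, 186. ])), (np.int32(112), array([369.3, 245.6]), array([ 474.5, -159.1,  186. ]))]
```

View pics/st9.png

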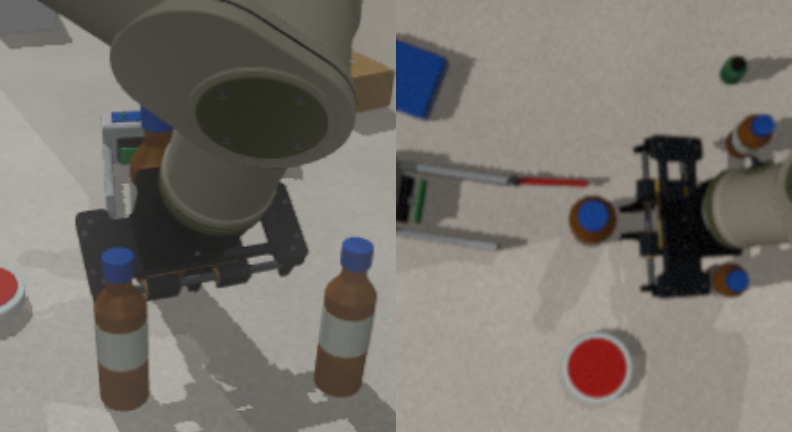

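```bash
python3 - <<'E'
from h import *
a0=np.arctan2(1,-.03); a1=np.arctan2(AX[1],AX[0])
r.servo_line(*cradle((546.8,-6.3),(-.03,1),1),feed=25)
n=5
for i,x in enumerate([-155,-135,-115,-95,-75]):
    a=a0+(a1-a0)*(i+1)/n
    r.servo_line(*cradle(bay(x,-.7),(np.cos(a),np.sin(a))),feed=45)
    print(x,r.current_ft_force().round(1))
for n in("side","top"): cv2.imwrite(f"pics/{n}10.png",cams.snapshot(n)[:,:,::-1])
c=[k for k in caploc("pics/top10.png","top")];print(c)
for k in c:
    d=k[2]-O; print((d[:2]@AX[:2]).round(1),(d[:2]@AY[:2]).round(1))
print(r.current_time_s())
s=cv2.imread("pics/side10.png");t=cv2.imread("pics/top10.png");cv2.imwrite("pics/st10.png",np.hstack([cv2.resize(s[90:330,180:400],None,fx=1.8,fy=1.8),cv2.resize(t[90:330,140:360],None,fx=1.8,fy=1.8)]))
E
```

```text
-155 [ 0.   0.2 -0.7]
-135 [ 0.2 -0.   0.8]
-115 [-0.2  0.3  1.2]
-95 [-0.7  0.  -0.3]
-75 [-0.4 -0.2 -0. ]
[(np.int32(5508), array([515.6,  62.5]), array([ 827.8, -454. ,  186. ])), (np.int32(1521), array([181.6, 131.7]), array([702.6, 201.7, 186. ])), (np.int32(109), array([383.3, 159.4]), array([ 641.6, -191.5,  186. ])), (np.int32(346), array([161.4, 195.7]), array([577.4, 240.5, 186. ])), (np.int32(221), array([238.3, 203.4]), array([560. ,  92.2, 186. ]))]
-576.6 -343.4
54.4 -125.4
-343.5 -121.5
74.8 4.1
-74.5 0.0
24.9667
```

View pics/st10.png

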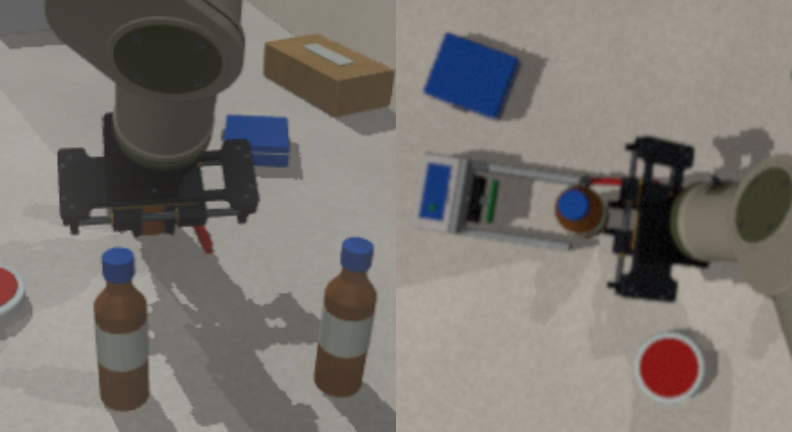

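The bottle is upright at bay (-74.5, 0), exactly as planned. I'll go on into the bay, then feel for the pad in small steps.

```bash
python3 - <<'E'
from h import *
for x in(-40,-10,6):
    r.servo_line(*cradle(bay(x,-.3),AX),feed=40)
    print(x,(r.current_ft_force()@AX).round(1),(r.current_ft_force()@AY).round(1))
x=6.
while x<19:
    x+=1.5
    r.servo_line(*cradle(bay(x,-.3),AX),feed=15)
    f=np.mean([r.current_ft_force() for _ in range(4)],0)
    print(round(x,1),(f@AX).round(1),(f@AY).round(1),((r.current_tcp_pos()-cradle(bay(x,-.3),AX)[0])@AX).round(2))
    if f@AX<-7: break
for n in("side","top"): cv2.imwrite(f"pics/{n}11.png",cams.snapshot(n)[:,:,::-1])
k=[k for k in caploc("pics/top11.png","top")][-1];d=k[2]-O; print(k,(d[:2]@AX[:2]).round(1),(d[:2]@AY[:2]).round(1))
print(r.current_time_s())
t=cv2.imread("pics/top11.png");crop(t,145,165,160,80,5,"pics/c11.png")
E
```

```text
-40 -0.4 -1.2
-10 -0.2 0.3
6 -0.6 -0.9
7.5 -1.2 -0.9 -0.09
9.0 -1.2 -0.0 -0.05
10.5 -0.5 -0.4 0.09
12.0 -1.3 -1.0 0.15
13.5 -1.0 -0.7 0.21
15.0 -1.4 1.1 0.17
16.5 -0.2 -0.8 0.14
18.0 -2.5 0.6 -0.17
19.5 -4.6 -0.3 -0.35
(np.int32(113), array([369.4, 245.5]), array([ 474.7, -159.3,  186. ])) -335.6 48.3
29.7917
```

View pics/c11.png

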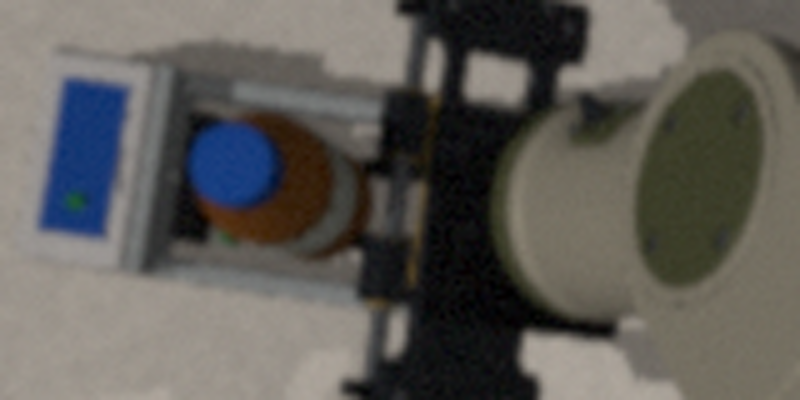

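The pad was met at about x = 17 and the force is rising. I'll go on in finer steps to the stop.

```bash
python3 - <<'E'
from h import *
x=19.5
while x<30:
    x+=.75
    r.servo_line(*cradle(bay(x,-.3),AX),feed=8)
    r.pause(.05)
    f=np.mean([r.current_ft_force() for _ in range(6)],0)
    e=(r.current_tcp_pos()-cradle(bay(x,-.3),AX)[0])@AX
    print(round(x,2),(f@AX).round(1),(f@AY).round(1),f[2].round(1),e.round(2))
    if f@AX<-10: break
print(r.current_time_s())
E
```

```text
20.25 -6.2 -0.7 0.0 -0.37
21.0 -5.7 0.0 -0.3 -0.5
21.75 -6.8 0.1 1.3 -0.6
22.5 -6.6 -0.7 0.6 -0.73
23.25 -7.5 0.6 1.3 -0.85
24.0 -8.3 -0.7 1.8 -0.94
24.75 -9.5 0.6 2.8 -1.15
25.5 -9.0 0.5 1.1 -1.23
26.25 -10.3 0.5 3.0 -1.37
32.4917
```

```bash
python3 - <<'E'
from h import *
x=26.25
while x<30:
    x+=.4
    r.servo_line(*cradle(bay(x,-.3),AX),feed=8)
    r.pause(.05)
    f=np.mean([r.current_ft_force() for _ in range(8)],0)
    e=(r.current_tcp_pos()-cradle(bay(x,-.3),AX)[0])@AX
    print(round(x,2),(f@AX).round(1),f[2].round(1),e.round(2),(x+e).round(2))
    if f@AX<-12.8: break
for _ in range(6):
    r.pause(.2); f=r.current_ft_force(); print((f@AX).round(1),end=' ')
for n in("side","top"): cv2.imwrite(f"pics/{n}12.png",cams.snapshot(n)[:,:,::-1])
print(r.current_time_s())
t=cv2.imread("pics/top12.png");crop(t,145,165,160,80,5,"pics/c12.png")
E
```

```text
26.65 -10.2 3.0 -1.54 25.11
27.05 -11.9 2.6 -1.61 25.44
27.45 -11.0 3.2 -1.68 25.77
27.85 -11.4 2.7 -1.77 26.08
28.25 -11.4 4.1 -1.83 26.42
28.65 -12.1 3.3 -1.85 26.8
29.05 -13.2 4.4 -2.16 26.89
-13.7 -12.8 -12.7 -13.9 -13.2 -13.6 35.8917
```

View pics/c12.png

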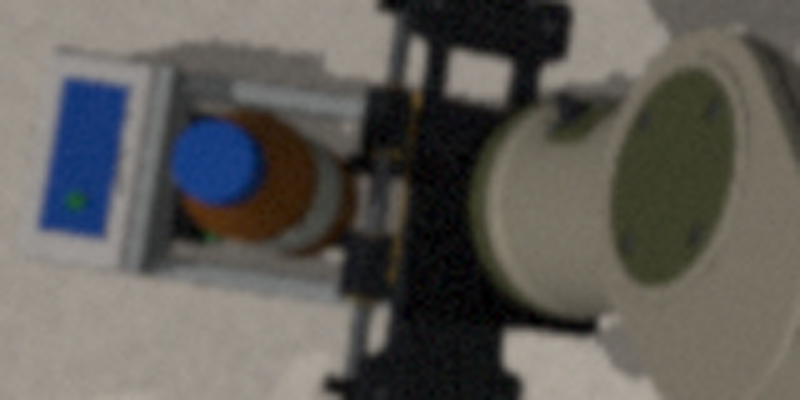

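```bash
python3 - <<'E'
from h import *
x=29.05
for k in range(2):
    x+=.25
    r.servo_line(*cradle(bay(x,-.3),AX),feed=5)
    r.pause(.1)
    F=[];E_=[]
    for _ in range(10):
        F.append(r.current_ft_force()@AX);E_.append((r.current_tcp_pos()-cradle(bay(x,-.3),AX)[0])@AX);r.pause(.03)
    print(round(x,2),np.mean(F).round(2),np.mean(E_).round(2),(x+np.mean(E_)).round(2))
    if np.mean(F)<-14.8: break
r.pause(1.2)
print(r.current_time_s())
im=cams.snapshot("side");cv2.imwrite("pics/side13.png",im[:,:,::-1])
t=cams.snapshot("top");cv2.imwrite("pics/top13.png",t[:,:,::-1])
hs=[cv2.imread(f"pics/{a}.png") for a in("top10","top13")]
print([[k[2] for k in caploc(f"pics/{a}.png","top")] for a in("top13",)])
E
```

```text
29.3 -14.75 -2.36 26.94
29.55 -15.53 -2.54 27.01
38.4583
[[array([ 827.7, -454. ,  186. ]), array([702.6, 201.9, 186. ]), array([ 641.4, -191.6,  186. ]), array([577.5, 240.4, 186. ]), array([574.4, 189.9, 186. ]), array([ 474.7, -159.2,  186. ])]]
```

The stop is reached: the last two 0.25 mm steps moved the hand only about 0.06 mm each while the force rose. It has been held in for over a second. I'll release, back away, and then look.

```bash
python3 - <<'E'
from h import *
p,o=cradle(bay(29.55,-.3),AX)
r.servo_line(p-AX*14,o,feed=25)
t=R_.from_rotvec(o).as_matrix()[:,0]
q=r.current_tcp_pos(); r.servo_line(q-30*AX-t*150,o,feed=150)
print(r.current_ft_force().round(1))
P=bay(-68,-45); q=P-70*AX-60*AY; q[2]=260
set_gripper(0,20)
ok=ori(AX,.25,-1)
r.move_to(q,ok)
print(r.current_time_s(),r.current_gripper_width(),r.current_tcp_pos().round(0))
for n in("side","top"): cv2.imwrite(f"pics/{n}14.png",cams.snapshot(n)[:,:,::-1])
for k in caploc("pics/top14.png","top"): print(k,((k[2]-O)[:2]@AX[:2]).round(1),((k[2]-O)[:2]@AY[:2]).round(1))
s=cv2.imread("pics/side14.png");t=cv2.imread("pics/top14.png");cv2.imwrite("pics/st14.png",np.hstack([cv2.resize(s[90:330,180:400],None,fx=1.8,fy=1.8),cv2.resize(t[90:330,140:360],None,fx=1.8,fy=1.8)]))
E
```

```text
[-0.7 -0.1 -0.2]
41.9333 0.2373277885694896 [655.  15. 260.]
(np.int32(5508), array([515.6,  62.4]), array([ 827.9, -454. ,  186. ])) -576.6 -343.5
(np.int32(1524), array([181.5, 131.7]), array([702.5, 201.7, 186. ])) 54.3 -125.3
(np.int32(346), array([161.5, 195.7]), array([577.5, 240.4, 186. ])) 74.7 4.0
(np.int32(262), array([191.6, 197.7]), array([572.6, 182.5, 186. ])) 16.7 0.5
```

View pics/st14.png

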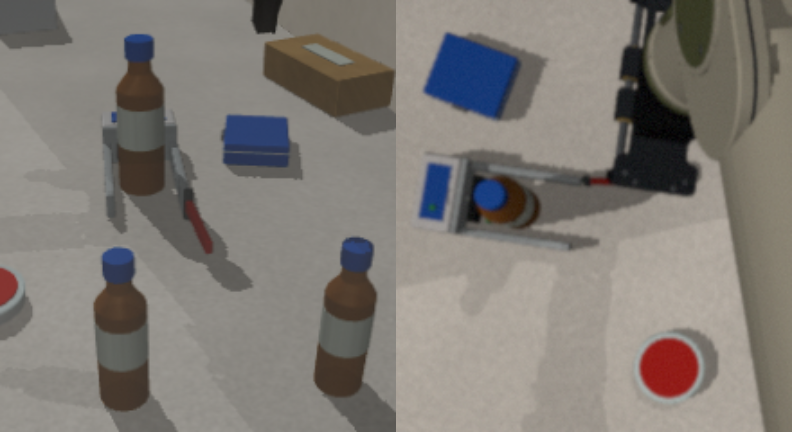

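The bottle stands upright at bay x = 16.7. It sprang back about 7.6 mm, which confirms the pad went fully in. Now the keeper.

```bash
cat >> h.py <<'E'
def kp(th,rad=70,ex=0,tipz=12.,le=.25):
    h=15*abs(np.sin(th))+9.5*np.cos(le)*abs(np.cos(th))
    b=np.array([-68-rad*np.sin(th)-(4+h+ex)*np.cos(th), -45+rad*np.cos(th)-(4+h+ex)*np.sin(th)])
    tip=bay(*b); tip[2]=tipz
    return tip-19*(AX*np.sin(le)+np.array([0,0,-np.cos(le)]))
E
python3 - <<'E'
from h import *
p=kp(1.67,ex=18); q=p.copy();q[2]=120
r.servo_line(q,feed=200); r.servo_line(p,feed=120)
print(r.current_ft_force().round(1))
for th in(1.6,1.4,1.2,1.0,.8,.6,.4,.25):
    r.servo_line(kp(th),feed=60)
f=r.current_ft_force();print((f@AX).round(1),(f@AY).round(1),r.current_time_s())
for n in("side","top"): cv2.imwrite(f"pics/{n}15.png",cams.snapshot(n)[:,:,::-1])
s=cv2.imread("pics/side15.png");t=cv2.imread("pics/top15.png");cv2.imwrite("pics/st15.png",np.hstack([cv2.resize(s[90:330,180:400],None,fx=1.8,fy=1.8),cv2.resize(t[90:330,140:360],None,fx=1.8,fy=1.8)]))
E
```

```text
[-0.   0.2  0.4]
0.8 -0.1 47.0583
```

View pics/st15.png

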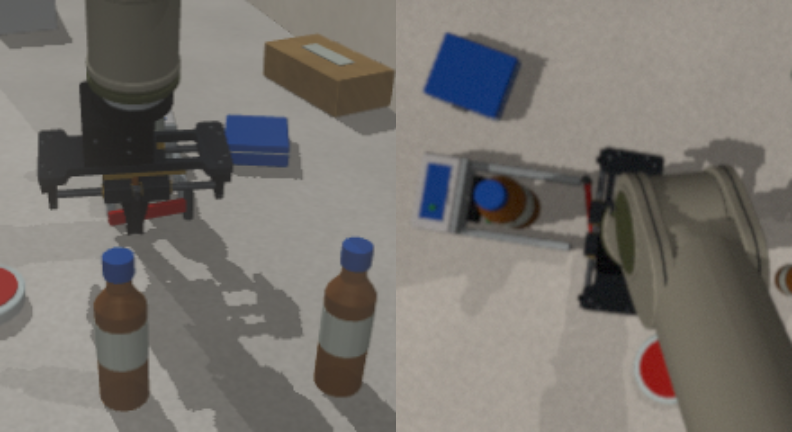

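The keeper is nearly shut, with the fingers behind it. I'll press it gently to its stop.

```bash
python3 - <<'E'
from h import *
for th in(.12,.03): r.servo_line(kp(th),feed=40)
ex=0
while ex>-8:
    ex-=.7
    r.servo_line(kp(0.,ex=ex),feed=12)
    f=np.mean([r.current_ft_force() for _ in range(4)],0)
    print(round(ex,1),(f@AX).round(1))
    if f@AX<-5: break
p=r.current_tcp_pos()
r.servo_line(p-25*AX,feed=60)
r.servo_line(p-25*AX+np.array([0,0,200]),feed=200)
r.servo_line(p-120*AX+np.array([-60,0,260]),feed=250)
print(r.current_time_s())
for n in("side","top"): cv2.imwrite(f"pics/{n}16.png",cams.snapshot(n)[:,:,::-1])
for k in caploc("pics/top16.png","top"): print(k,((k[2]-O)[:2]@AX[:2]).round(1),((k[2]-O)[:2]@AY[:2]).round(1))
s=cv2.imread("pics/side16.png");t=cv2.imread("pics/top16.png");cv2.imwrite("pics/st16.png",np.hstack([cv2.resize(s[90:330,180:400],None,fx=1.8,fy=1.8),cv2.resize(t[145:265,145:255],None,fx=3.6,fy=3.6)]))
hsv=cv2.cvtColor(t,cv2.COLOR_BGR2HSV);m=cv2.inRange(hsv,(0,150,60),(6,255,255));m[:,:200]=0;m[240:]=0;m[:,260:]=0
pts=cv2.findNonZero(m)
if pts is not None:
    W=np.array([on("top",p,26)[:2]-O[:2] for p in pts[:,0].astype(float)]);X=W@AX[:2];Y=W@AY[:2];print("keeper bay x,y range",X.min(),X.max(),Y.min(),Y.max(),"slope",np.polyfit(Y,X,1))
E
```

```text
-0.7 -2.8
-1.4 -3.8
-2.1 -7.6
51.275
(np.int32(5515), array([515.6,  62.5]), array([ 827.7, -454. ,  186. ])) -576.6 -343.3
(np.int32(1526), array([181.5, 131.7]), array([702.6, 201.8, 186. ])) 54.5 -125.4
(np.int32(111), array([383.3, 159.5]), array([ 641.4, -191.5,  186. ])) -343.6 -121.3
(np.int32(344), array([161.5, 195.7]), array([577.5, 240.4, 186. ])) 74.7 4.0
(np.int32(259), array([191.6, 197.7]), array([572.6, 182.4, 186. ])) 16.6 0.5
keeper bay x,y range -70.53580420115047 -62.529705876127025 -37.024481220328134 46.76157277631244 slope [ 2.52217107e-02 -6.72372312e+01]
```

View pics/st16.png

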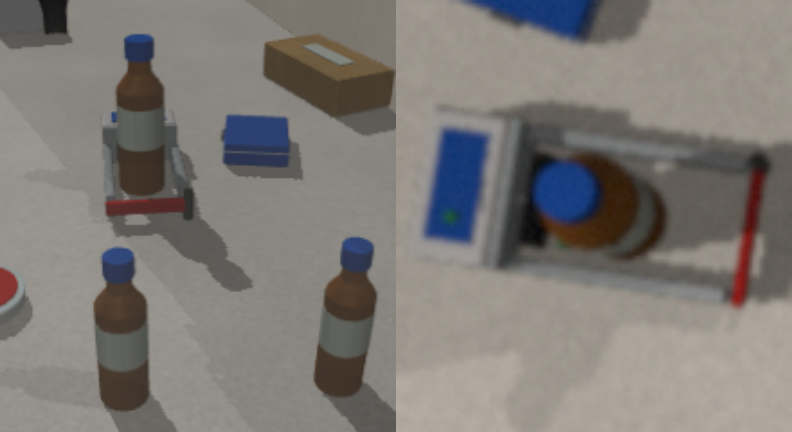

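The keeper is shut on its stop, with a slope of 0.025 rad, which is within measurement error. The bottle is upright in the bay and the bystanders haven't moved, so I'll hand in.

```bash
python3 - <<'E'
from h import *
print(r.current_ft_force().round(1)); print(r.sign_off()); print(r.current_time_s())
E
```

```text
[-0.4  0.2  0. ]
the job is handed in; nothing more can be done
None
the job is handed in; nothing more can be done
```

The bottle is in the bay, the pad was pressed fully in and held, and the red keeper is shut behind the bottle. I handed the job in at about 51 s.

**Getting the bottle out:** The small bottles on either side stood too close for the 190 mm wide hand to pass between them. I first gripped the tall bottle lightly (12 N, about 22–34 mm up) from the bay side. I slid it upright along the bench to clear ground, so this first part was a low drag, not a push. Then I let go and went behind it, and pushed it into the bay with a two-finger cradle about 20 mm up, the hand leaning back.

**Pad:** I felt contact at about bay x = 17–18 mm and pressed in small steps until the hand stopped moving and only the force rose. The reading on the hand was at most about 15.5 N, part of it bottle friction, so the force on the bay was below that. I held the pad in for over a second. When released, the bottle sprang back about 7.6 mm, which fits the full 8 mm stroke.

**Keeper:** I swung it shut and felt its stop at about 7.6 N on the hand.

**Last checks:**
- The bottle is upright at bay (16.6, 0.5).
- The keeper lies across the mouth at a measured 0.025 rad, within measurement error of shut.
- In the last pictures, the bystanders and the two small bottles look unmoved, and the hand was clear with about 0 N on it.
- One small disagreement: at full press the cap read about 2.5 mm short of the position worked out from the hand. It fits the pad's allowed range, so I took it as finger offset.

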